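# Build a slatted soldering rest and slide in its drip tray

### The job

Build up the wooden soldering rest: lay the two long slats flat and square across its two rails, centred, one close to each end of the rails, then lay the two short slats flat across those, one directly above each rail and centred along it. Then slide the steel drip tray along the table, without lifting it, into the slot between the rails, under the finished stack, front edge first, fully home against the stop, leaving the stack standing. Leave the hair dryer, jar, screwdriver and pliers where they are.

Things in the scene. Friction and masses are not known exactly. Their poses are not given: they have to be found in the camera images.
- rest: fixed brown wooden rest; origin on the table midway between its two rails. Rails run along x from -65 to +65 mm, 18 mm wide, 20 high, centred at y = -54 and +54, leaving a slot 90 mm wide with the table as floor. Slot mouth at -x, with guide cheeks 16 mm high flaring out to x = -105, y = +-66; at the +x end a stop bar 14 mm high, stop face at x = +60
- tray: steel drip tray, 150 mm long (x), 84 wide (y), floor 4 thick, side rims 10 high; at -x a turned-up back edge, full width, 26 high, 4 thick; its low +x front enters the slot first. Origin: centre of underside; 250 g. Starts on the table outside the rest's mouth, askew. Home: its origin at x = -15 mm in the rest's frame, back edge outside the slot
- long_a: plain pale wooden slat, 160 mm long (its x axis), 24 mm wide (y), 18 mm thick (z); origin at its centre; starts lying flat on the table
- long_b: plain pale wooden slat, 160 mm long (its x axis), 24 mm wide (y), 18 mm thick (z); origin at its centre; starts lying flat on the table
- short_a: plain pale wooden slat, 125 mm long (its x axis), 24 mm wide (y), 18 mm thick (z); origin at its centre; starts lying flat on the table
- short_b: plain pale wooden slat, 125 mm long (its x axis), 24 mm wide (y), 18 mm thick (z); origin at its centre; starts lying flat on the table
- dryer: opened white hair dryer half-shell with a black fan barrel, 200 mm long (x), 70 mm wide with a handle reaching y = +150 mm, 72 mm high; origin at the centre of the shell's underside; leave alone
- jar: closed glass jar, 56 mm diameter, 90 mm high, origin at the centre of its underside; leave alone
- screwdriver: screwdriver lying on the table along its x axis, about 200 mm long, 30 mm high; leave alone
- pliers: pliers lying on the table, about 165 mm long (x), 14 mm high, origin under the pivot; leave alone
Things that resemble listed ones, but are neither listed nor needed, are in the scene too. What is shaped like the short_b but green or pink is not meant.

How it is judged:
By the outcome, as a careful person would: the job done as asked, in the order asked, and still so for the second after the job is handed in, with the robot touching nothing.
It also fails if it takes over 72 s, if anything falls off the work surface, if the arm or the gripper's body presses on something with over 40 N, if the wrist force passes 120 N, or if a joint passes its speed limit or range.

### The arm

A 6-joint arm with a two-finger parallel gripper is mounted at the origin on the work surface. World frame = base frame: x ahead of the robot, y to its left, z up, the work surface at z = 0. Lengths are in m, angles in rad, forces in N, time in s.
With the tool pointing down it reaches from about 0.35 to 0.925 m from the base axis. Payload 6.4 kg.
Tool frame: the origin (TCP) lies midway between the tips of the shut fingers; the grasp point (between the pads) lies 19 mm behind it; z points along the fingers, y is the line along which they close (so a half turn about z gives the same grasp; the last joint's range is limited). The gripper opens to 94 mm and grips with 3 to 60 N. Pads are 16 mm wide; open, the fingers measure 119 mm over their backs; the gripper's body (75 mm by 177 mm) begins 78 mm behind the grasp point.
Start: joints at [-1.457, 0.245, 1.558, -0, 1.339, -0.174], TCP at [0.185, -0.623, 0.205] pointing down, gripper open.
Joint ranges: [-3.13, 3.13], [-1.02, 2.26], [0.13, 2.54], [-0.95, 4.09], [0.21, 2.88], [-2.74, 2.74]. Speed limits (rad/s): [2.57, 2.57, 3.14, 3.14, 3.14, 3.14].

### API

Orientations are given as [roll, pitch, yaw] about the fixed x, y, z axes, in that order (R = Rz(yaw) Ry(pitch) Rx(roll)).
In Python, from cell import robot, viewer gives the robot as it stands. The module is installed in compiled form; this text tells all that it offers.
- The arm moves only by the tool jog_arm, never from a script. Its argument "deltas" is a list of rows, each a list of 7 numbers: the shift along the tool's x, y, z in m, then the turn, a rotation vector about the tool's x, y, z in rad, then the finger opening in m, from 0 to 0.094. A call has 1 to 8 rows; each row is the pose to reach, as a shift and turn from the pose commanded when the call began, along the tool's axes at that moment; what a row does not reach only later rows make up. A row lasts 1/10 s, in which the tool goes at most 50 mm and 8.59 degrees, less where a joint would pass 70% of its speed; a pose out of reach is approached as far as the arm can. A call with a gripper value outside its range is refused whole. The fingers move at their own pace and stop on an object; "force" is the grip in N (left out, the last holds). Time passes only in rows, so rows that repeat a pose let the fingers close. It gives the time, the measured TCP pose, the force, the opening and the grip force at its end, in the units of the state.
- robot.sense(): the state, without advancing time (a new reading comes with each control period).
- viewer.read_camera(name): name is "scene" or "top" or "wrist"; returns the picture (400x640x3 uint8, blue, green, red); there is no depth.
- viewer.camera_params(name): a dict with "fov_y" (degrees; the focal length in pixels is half the picture's height over the tangent of half this angle, whatever the lens; pixels are square), "cx", "cy" (the principal point, pixels), "k1" (the pictures are not rectified: a ray, as slopes to the right and down, at radius r is drawn at 1 + k1 r^2 times it, then the intrinsics apply), "R" (3x3) and "t" (3): a world point X has camera coordinates R X + t; the wrist camera has in their place "mount" (4x4, takes a point from camera to tool coordinates, whose origin is the TCP and whose axes are the flange's). Camera axes: x right, y down, z forward; pixel columns grow to the right and rows downward; lengths in m; the calibration is good to about 2 mm. A picture is of the moment at which its call begins: read the wrist's pose just before it. camera_params takes no time and is no camera call.
- robot.close_job(): hands the job in; it is judged then, once.
Trained networks look in the newest picture that a camera, given by its name, has taken for a name from the list of things; names that differ only in an ending like _2 or _b are one class to them, and where a whole thing is asked for, a point or a joint stands for the part that bears it (a point fixed in the world has none). Each returns a list of dicts, best first, with "confidence" (0 to 1); they miss things now and then, are a little off and sometimes report something else, mostly with a low value. They report only what shows in the picture. A call takes as long as a camera call. They do not tell look-alikes from the thing itself.
- viewer.boxes_of(target, camera): "centre" ([row, column] in pixels, amid what is visible of it).
The state is a dict: "clock": time; "joints": joint angles; "joint_vel": joint speeds; "effort": joint torques, N m; "position": TCP position; "tool_rot": TCP orientation; "contact_force": force on the tool from outside, world axes, zero at the start; "torque": the same for the moment, N m; "grip_width": opening from 0.0 (shut) to 1.0 (fully open); "grasp_force": force on a finger pad.
Only numpy, scipy, OpenCV 4.12 (cv2) and the standard library are available. Lean on these libraries where they do the work, as an engineer would, in place of code of your own. Each camera call takes 0.05 s, during which the arm holds its last target. There are 200 camera calls.

## Working session

There is one attempt and no reset: what is moved stays moved. The work goes in short steps, Python scripts to look and compute and a tool call to move; the robot and the scene stay as the last step left them, time stands still between calls to the robot, and variables do not carry over. Pictures are saved under pics/ and viewed, at most 10 in all, crops included, and the job is handed in when it is done.

Besides the shell and the picture viewer there is one more tool, called after "Request:" as name([rows], argument=value, ...), one row to a line, values as JSON. jog_arm: Moves the arm, as the interface text tells. Its arguments: {"type":"object","properties":{"deltas":{"type":"array"},"force":{"type":"number"}},"required":["deltas"]}

```bash
mkdir -p pics; python3 - <<'E'
from cell import robot, viewer
import cv2
for c in("scene","top"):
    cv2.imwrite(f"pics/{c}0.png",viewer.read_camera(c)); p=viewer.camera_params(c); print(c,p)
print(viewer.camera_params("wrist"))
for n in ["rest","tray","long_a","short_a","dryer","jar"]:
    print(n,[(d["centre"],round(d["confidence"],2)) for d in viewer.boxes_of(n,"top")])
s=robot.sense();print(s)
E
```

```text
scene {'fov_y': 53.504457807537506, 'cx': 312.95399067203965, 'cy': 196.40416906386483, 'k1': -0.06862981237970148, 'R': array([[-0.22610969,  0.97400331,  0.01385501],
       [ 0.8267253 ,  0.19940332, -0.52608325],
       [-0.51516956, -0.10749824, -0.8503202 ]]), 't': array([ 0.13371138, -0.42031961,  1.2304313 ])}
top {'fov_y': 43.84273401698706, 'cx': 319.9281606018841, 'cy': 196.61277532112757, 'k1': -0.011009102571020647, 'R': array([[ 0.01357698, -0.99990266, -0.0032156 ],
       [-0.98720695, -0.01289352, -0.15892196],
       [ 0.15886503,  0.00533215, -0.98728591]]), 't': array([-0.01106906,  0.55026559,  1.20750431])}
{'fov_y': 61.592700676358156, 'cx': 319.5239932716445, 'cy': 194.4247466324847, 'k1': -0.01859161690666354, 'mount': array([[-7.12314902e-04, -9.62442335e-01, -2.71485256e-01,
         7.90972471e-02],
       [ 9.99999697e-01, -7.71131370e-04,  1.09968367e-04,
        -1.00971360e-03],
       [-3.15189010e-04, -2.71485096e-01,  9.62442592e-01,
        -1.79437593e-01],
       [ 0.00000000e+00,  0.00000000e+00,  0.00000000e+00,
         1.00000000e+00]])}
rest
[... 287 characters left out ...]
82.3], 0.85)]
{'clock': 0.4, 'joints': array([-1.45711756e+00,  2.45189997e-01,  1.55794492e+00, -7.72032765e-06,
        1.33869854e+00, -1.74112945e-01]), 'joint_vel': array([ 0.00038679, -0.00313401, -0.00073886,  0.00016421, -0.00177401,
        0.00136238]), 'effort': array([-3.15404386e-04, -4.15265000e+01, -3.14370167e+01,  6.83974475e-02,
        3.01610178e-02, -5.06132812e-05]), 'position': array([ 0.18448131, -0.62320495,  0.20531964]), 'tool_rot': array([-3.14135419e+00, -3.43166999e-05,  2.87793487e-01]), 'contact_force': array([ 1.05946167, -0.65842856, -0.04285606]), 'torque': array([-0.03655035, -0.01993405,  0.00034187]), 'grasp_force': 0.0, 'grip_width': 0.9998201435201731}
```

View pics/top0.png

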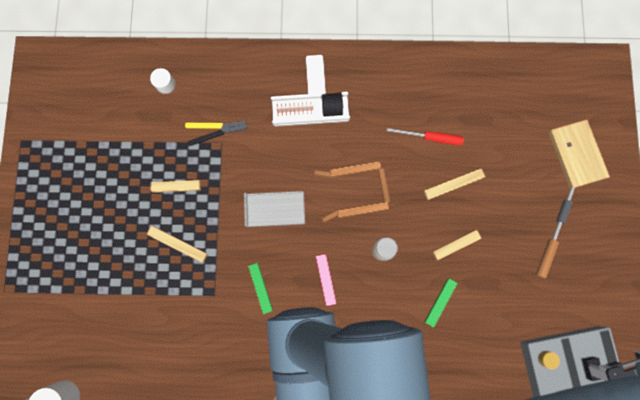

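View pics/scene0.png

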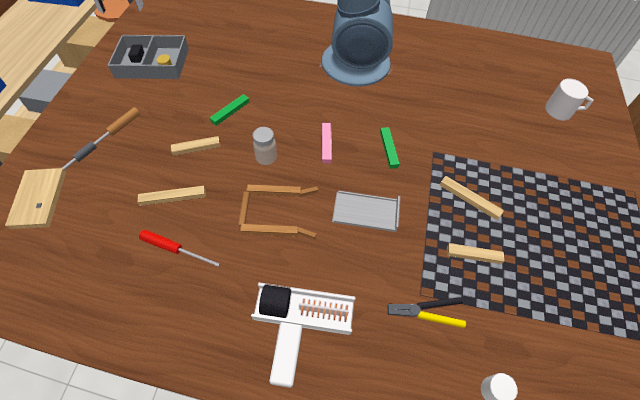

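The top view shows the long slats at (455,184) and (177,243) and the short ones at (457,245) and (176,186). The rest is at (360,190) with its mouth to the left. The tray is at (275,208) with its back edge on the left. The green and pink slats are decoys. Next I fit box models to silhouettes in both cameras.

```bash
cat > h.py <<'E'
import numpy as np, cv2
from scipy.optimize import minimize
from scipy.spatial.transform import Rotation as Rot
from cell import robot, viewer
S=4
def box(x0,x1,y0,y1,z0,z1): return np.array([[x,y,z] for x in(x0,x1) for y in(y0,y1) for z in(z0,z1)])/1000
def cheek(s): 
    a=[(-65,45),(-105,62),(-105,70),(-65,54)]
    return np.array([[x,s*y,z] for x,y in a for z in(0,16)])/1000
M={"long":[box(-80,80,-12,12,-9,9)],"short":[box(-62.5,62.5,-12,12,-9,9)],
"tray":[box(-75,75,-42,42,0,4),box(-75,75,-42,-40,0,10),box(-75,75,40,42,0,10),box(-75,-71,-42,42,0,26)],
"rest":[box(-65,65,45,63,0,20),box(-65,65,-63,-45,0,20),box(60,72,-63,63,0,14),cheek(1),cheek(-1)]}
def cam(name,st=None):
    p=dict(viewer.camera_params(name))
    if name=="wrist":
        T=np.eye(4);T[:3,:3]=Rot.from_euler("xyz",st["tool_rot"]).as_matrix();T[:3,3]=st["position"]
        W=np.linalg.inv(T@p["mount"]);p["R"],p["t"]=W[:3,:3],W[:3,3]
    p["f"]=200/np.tan(np.radians(p["fov_y"])/2);return p
def proj(p,X):
    c=X@np.asarray(p["R"]).T+p["t"];s=c[:,:2]/c[:,2:];s=s*(1+p["k1"]*(s**2).sum(1,keepdims=True))
    return s*p["f"]+[p["cx"],p["cy"]]
def unproj(p,uv,z):
    d=(np.asarray(uv,float)-[p["cx"],p["cy"]])/p["f"];s=d.copy()
    for _ in range(10): s=d/(1+p["k1"]*(s**2).sum())
    r=np.asarray(p["R"]).T@np.r_[s,1];o=-np.asarray(p["R"]).T@p["t"];return o+r*(z-o[2])/r[2]
def place(pts,q,z):
    c,s=np.cos(q[2]),np.sin(q[2]);return pts@np.array([[c,s,0],[-s,c,0],[0,0,1]])+[q[0],q[1],z]
def render(p,kind,q,z,shape=(400,640)):
    m=np.zeros((shape[0]*S,shape[1]*S),np.uint8)
    for b in M[kind]:
        h=cv2.convexHull(((proj(p,place(b,q,z))+.5)*S-.5).astype(np.float32)).astype(np.int32);cv2.fillConvexPoly(m,h,255)
    return cv2.resize(m,(shape[1],shape[0]),interpolation=cv2.INTER_AREA)
def seg(img,p,kind,q,z):
    r=render(p,kind,q,z)>127;k=lambda n:np.ones((n,n),np.uint8)
    g=np.full(r.shape,cv2.GC_BGD,np.uint8);d=cv2.dilate(r.astype(np.uint8),k(25))>0
    near=cv2.dilate(r.astype(np.uint8),k(13))>0
    g[d]=cv2.GC_BGD;g[near]=cv2.GC_PR_BGD;g[r]=cv2.GC_PR_FGD
    g[cv2.erode(r.astype(np.uint8),k(3))>0]=cv2.GC_PR_FGD
    ys,xs=np.where(d);a,b,c,e=max(ys.min()-5,0),ys.max()+5,max(xs.min()-5,0),xs.max()+5
    gg=g[a:b,c:e].copy();cv2.grabCut(np.ascontiguousarray(img[a:b,c:e]),gg,None,np.zeros((1,65)),np.zeros((1,65)),6,cv2.GC_INIT_WITH_MASK)
    m=np.zeros(r.shape,np.uint8);m[a:b,c:e]=((gg==1)|(gg==3))*255;return m
def fit(views,kind,q,z):
    "views: list of (img,cam)"
    for it in range(2):
        ms=[seg(i,p,kind,q,z) for i,p in views]
        def cost(v):
            qq=np.array([v[0]/1e3,v[1]/1e3,v[2]/100]);t=0
            for (i,p),m in zip(views,ms):
                r=render(p,kind,qq,z);t+=1-np.minimum(r,m).sum()/max(1,np.maximum(r,m).sum())
            return t/len(views)
        v0=np.array([q[0]*1e3,q[1]*1e3,q[2]*100])
        o=minimize(cost,v0,method="Nelder-Mead",options=dict(initial_simplex=v0+np.vstack([np.zeros(3),8*np.eye(3)]),xatol=.1,fatol=1e-4))
        q=np.array([o.x[0]/1e3,o.x[1]/1e3,o.x[2]/100])
    return q,o.fun,ms
E
cat > m1.py <<'E'
from h import *
I={c:cv2.imread(f"pics/{c}0.png") for c in("top","scene")};C={c:cam(c) for c in I}
ini={"L1":("long",(427,193),(484,173),.009),"L2":("long",(149,231),(205,257),.009),"S1":("short",(435,254),(480,236),.009),
"S2":("short",(151,188),(200,185),.009),"tray":("tray",(246,211),(304,208),0),"rest":("rest",(334,193),(385,187),0)}
ov={c:I[c].copy() for c in I}
for n,(k,a,b,z) in ini.items():
    A,B=unproj(C["top"],a,.018),unproj(C["top"],b,.018);m=(A+B)/2;q=np.array([m[0],m[1],np.arctan2(*(B-A)[1::-1])])
    r=[fit([(I[c],C[c]) for c in cs],k,q,z) for cs in(("top",),("scene",),("top","scene"))]
    for x in r: print(n,np.round(x[0]*[1000,1000,57.2958],1),round(x[1],3))
    for c in I:
        cs,_=cv2.findContours((render(C[c],k,r[2][0],z)>127).astype(np.uint8),0,2);cv2.drawContours(ov[c],cs,-1,(255,255,0),1)
o=np.vstack([ov["top"][120:320,130:510],ov["scene"][100:300,120:500]]);cv2.imwrite("pics/ov.png",cv2.resize(o,None,fx=1.45,fy=1.45,interpolation=cv2.INTER_CUBIC))
E
time python3 m1.py
```

```text
L1 [ 594.2 -352.7  -67.4] 0.076
L1 [ 590.4 -357.6  -69.8] 0.34
L1 [ 594.7 -352.5  -68. ] 0.076
L2 [ 429.4  362.5 -116.6] 0.124
L2 [ 430.5  359.9 -115.7] 0.106
L2 [ 429.2  360.2 -116.2] 0.132
S1 [ 436.5 -355.3  -62.7] 0.073
S1 [ 428.4 -357.8  -59.7] 0.362
S1 [ 436.1 -354.7  -63.1] 0.216
S2 [580.6 374.1 -87.2] 0.165
S2 [574.9 374.2 -85.2] 0.297
S2 [580.2 373.5 -87.4] 0.162
tray [523.3 113.2 -86.4] 0.027
tray [521.7 113.1 -86.5] 0.071
tray [523.6 113.1 -86.4] 0.052
rest [ 576.2 -103.9  -80.3] 0.182
rest [ 573.9 -105.5  -79.6] 0.383
rest [ 576.6 -104.7  -79.2] 0.292
real	0m10.000s
user	0m20.288s
sys	0m9.547s
```

View pics/ov.png

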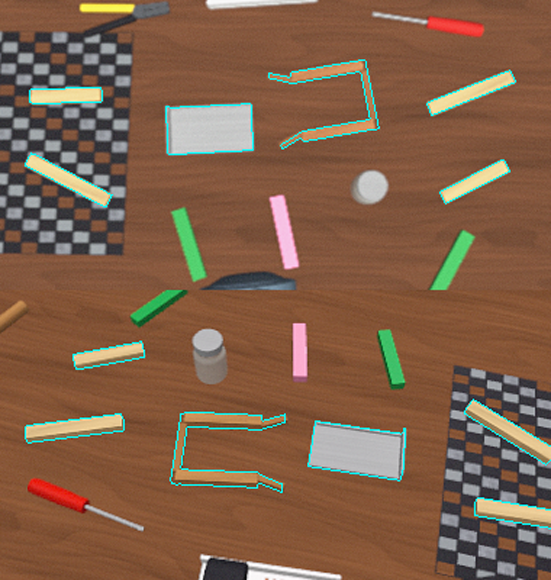

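The fitted outlines sit tightly on the slats, tray and rest in both cameras. I'll pass over the rest on the way to the left-hand long slat and refine with the wrist camera there.

Request:
jog_arm([
  [0.04, -0.027, -0.01, 0, 0, 0, 0.094],
  [0.08, -0.054, -0.02, 0, 0, 0, 0.094],
  [0.12, -0.081, -0.03, 0, 0, 0, 0.094],
  [0.16, -0.108, -0.04, 0, 0, 0, 0.094],
  [0.2, -0.135, -0.04, 0, 0, 0, 0.094],
  [0.24, -0.162, -0.04, 0, 0, 0, 0.094],
  [0.28, -0.19, -0.04, 0, 0, 0, 0.094],
], force=30)

```text
clock: 1.1
position: [0.4, -0.3601, 0.2458]
tool_rot: [3.141, -0.0, 0.287]
contact_force: [0.6, 0.2, 1.3]
grip_width: 0.999
grasp_force: 0.0
```

Request:
jog_arm([
  [0.04, -0.027, -0.01, 0, 0, 0, 0.094],
  [0.08, -0.054, -0.02, 0, 0, 0, 0.094],
  [0.12, -0.081, -0.03, 0, 0, 0, 0.094],
  [0.16, -0.108, -0.03, 0, 0, 0, 0.094],
  [0.2, -0.135, -0.03, 0, 0, 0, 0.094],
  [0.24, -0.162, -0.03, 0, 0, 0, 0.094],
  [0.277, -0.19, -0.03, 0, 0, 0, 0.094],
  [0.277, -0.19, -0.03, 0, 0, 0, 0.094],
])

```text
clock: 1.9
position: [0.6126, -0.0965, 0.2752]
tool_rot: [-3.141, -0.001, 0.294]
contact_force: [-0.4, -0.9, 0.3]
grip_width: 0.999
grasp_force: 0.0
```

```bash
cat > m2.py <<'E'
from h import *
import sys
# usage: m2.py outname kind,x,y,yawdeg,z ...  (wrist fit)
st=robot.sense();im=viewer.read_camera("wrist");p=cam("wrist",st);ov=im.copy()
print("t",round(st["clock"],2),np.round(st["position"],4),np.round(np.degrees(st["tool_rot"]),2),"F",np.round(st["contact_force"],1),round(st["grip_width"]*94,1),round(float(st["grasp_force"]),1))
for a in sys.argv[2:]:
    k,*v=a.split(",");v=list(map(float,v));q,f,_=fit([(im,p)],k,np.array([v[0],v[1],np.radians(v[2])]),v[3])
    print(k,np.round(q*[1000,1000,57.2958],1),round(f,3))
    cs,_=cv2.findContours((render(p,k,q,v[3])>127).astype(np.uint8),0,2);cv2.drawContours(ov,cs,-1,(255,255,0),1)
cv2.imwrite(f"pics/{sys.argv[1]}.png",ov)
E
python3 m2.py w1 rest,.5766,-.1047,-79.2,0 tray,.5236,.1131,-86.4,0
```

```text
t 1.9 [ 0.6126 -0.0965  0.2752] [-1.7994e+02 -4.0000e-02  1.6830e+01] F [-0.4 -0.9  0.3] 93.9 0.0
rest [ 575.9 -103.   -79.1] 0.15
tray [522.6 115.1 -86.3] 0.027
```

View pics/w1.png

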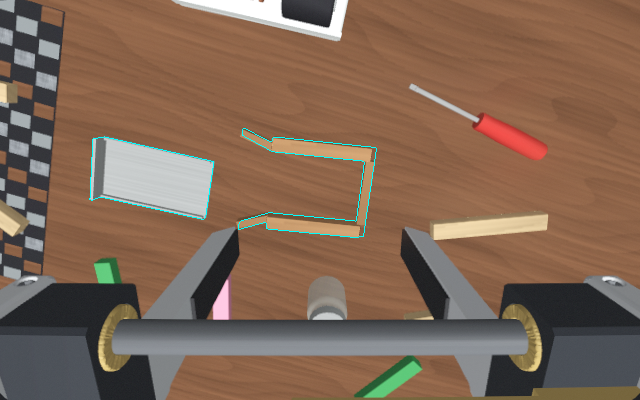

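```bash
cat > plan.py <<'E'
import numpy as np,sys
# args: poses x,y,z,yawdeg in order; prints tool deltas for each hop and rows needed
P=[list(map(float,a.split(","))) for a in sys.argv[1:]]
for a,b in zip(P,P[1:]):
    y=np.radians(a[3]);d=np.subtract(b,a);dy=(d[3]+180)%360-180
    print(np.round([d[0]*np.cos(y)+d[1]*np.sin(y),d[0]*np.sin(y)-d[1]*np.cos(y),-d[2],-np.radians(dy)],4),"rows",round(max(np.linalg.norm(d[:3])/.05,abs(dy)/8.59),1), "j6",round(np.degrees(np.arctan2(b[1],b[0]))+90-b[3]))
E
python3 plan.py .6126,-.0965,.2752,16.83 .5,.18,.2,45 .4292,.3602,.1,63.8 .4292,.3602,.004,63.8 .4292,.3602,.14,63.8 .5666,-.0544,.14,10.85 .5666,-.0544,.025,10.85
python3 - <<'E'
from h import *
for c in ("top",): print(unproj(cam(c),(385,248),.09))
E
```

```text
[-0.0277 -0.2973  0.0752 -0.4917] rows 6.2 j6 65
[ 0.0774 -0.1775  0.1    -0.3281] rows 4.4 j6 66
[ 0.     0.     0.096 -0.   ] rows 1.9 j6 66
[ 0.     0.    -0.136 -0.   ] rows 2.7 j6 66
[-0.3113  0.3063 -0.      0.9242] rows 8.7 j6 74
[ 0.     0.     0.115 -0.   ] rows 2.3 j6 74
[ 0.42089084 -0.16081962  0.09      ]
```

Request:
jog_arm([
  [-0.004, -0.042, 0.011, 0, 0, -0.07, 0.06],
  [-0.008, -0.085, 0.021, 0, 0, -0.14, 0.06],
  [-0.012, -0.127, 0.032, 0, 0, -0.21, 0.06],
  [-0.016, -0.17, 0.043, 0, 0, -0.28, 0.06],
  [-0.02, -0.212, 0.054, 0, 0, -0.35, 0.06],
  [-0.024, -0.255, 0.065, 0, 0, -0.42, 0.06],
  [-0.028, -0.297, 0.075, 0, 0, -0.492, 0.06],
])

```text
clock: 2.65
position: [0.4987, 0.1761, 0.2002]
tool_rot: [3.141, -0.0, 0.781]
contact_force: [0.9, -0.7, 0.2]
grip_width: 0.639
grasp_force: 0.0
```

Request:
jog_arm([
  [0.016, -0.036, 0.02, 0, 0, -0.066, 0.06],
  [0.031, -0.071, 0.04, 0, 0, -0.131, 0.06],
  [0.046, -0.107, 0.06, 0, 0, -0.197, 0.06],
  [0.062, -0.142, 0.08, 0, 0, -0.262, 0.06],
  [0.077, -0.178, 0.1, 0, 0, -0.328, 0.06],
  [0.077, -0.178, 0.1, 0, 0, -0.328, 0.06],
  [0.077, -0.178, 0.1, 0, 0, -0.328, 0.06],
])

```text
clock: 3.35
position: [0.4291, 0.3561, 0.1002]
tool_rot: [-3.142, 0.001, 1.108]
contact_force: [0.4, -0.3, 0.6]
grip_width: 0.638
grasp_force: 0.0
```

```bash
python3 m2.py w2 long,.4292,.3602,-116.2,.009
```

```text
t 3.35 [0.4291 0.3561 0.1002] [-1.800e+02  6.000e-02  6.346e+01] F [ 0.4 -0.3  0.6] 60.0 0.0
long [ 428.9  360.9 -115.6] 0.036
```

View pics/w2.png

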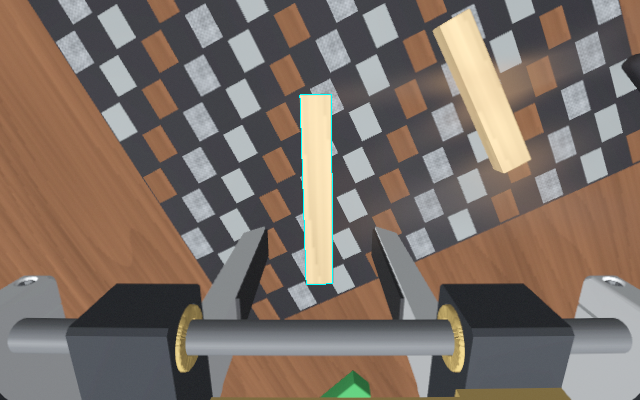

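The wrist fit lines up well with the slat at pixels (300–333, 95–285). I'll descend, grip and lift.

Request:
jog_arm([
  [0.004, -0.002, 0.045, 0, 0, -0.016, 0.06],
  [0.004, -0.002, 0.085, 0, 0, -0.016, 0.06],
  [0.004, -0.002, 0.096, 0, 0, -0.016, 0.06],
  [0.004, -0.002, 0.096, 0, 0, -0.016, 0.06],
  [0.004, -0.002, 0.096, 0, 0, -0.016, 0.0],
  [0.004, -0.002, 0.096, 0, 0, -0.016, 0.0],
  [0.004, -0.002, 0.096, 0, 0, -0.016, 0.0],
  [0.004, -0.002, 0.096, 0, 0, -0.016, 0.0],
], force=30)

```text
clock: 4.2
position: [0.4299, 0.3617, 0.0057]
tool_rot: [3.14, -0.002, 1.124]
contact_force: [0.0, 0.1, -0.0]
grip_width: 0.333
grasp_force: 0.0
```

Request:
jog_arm([
  [0, 0, 0, 0, 0, 0, 0.0],
  [0, 0, -0.045, 0, 0, 0, 0.0],
  [0, 0, -0.09, 0, 0, 0, 0.0],
  [0, 0, -0.136, 0, 0, 0, 0.0],
  [0, 0, -0.136, 0, 0, 0, 0.0],
])

```text
clock: 4.7
position: [0.4333, 0.3637, 0.1483]
tool_rot: [3.133, -0.011, 1.124]
contact_force: [1.6, 0.1, 0.6]
grip_width: 0.253
grasp_force: 30.0
```

```bash
python3 m2.py w3; python3 plan.py .43,.3618,.14,64.4 .52,.15,.14,37 .5666,-.0544,.14,10.85
```

```text
t 4.7 [0.4333 0.3637 0.1483] [179.53  -0.65  64.41] F [1.6 0.1 0.6] 23.8 30.0
[-0.1521  0.1727 -0.      0.4782] rows 4.6 j6 69
[-0.0858  0.1913 -0.      0.4564] rows 4.2 j6 74
```

Request:
jog_arm([
  [-0.03, 0.034, 0, 0, 0, 0.095, 0.0],
  [-0.06, 0.069, 0, 0, 0, 0.19, 0.0],
  [-0.091, 0.104, 0, 0, 0, 0.286, 0.0],
  [-0.122, 0.138, 0, 0, 0, 0.382, 0.0],
  [-0.152, 0.173, 0, 0, 0, 0.478, 0.0],
])

```text
clock: 5.25
position: [0.5184, 0.1476, 0.1383]
tool_rot: [-3.14, 0.003, 0.642]
contact_force: [0.2, -0.2, -0.5]
grip_width: 0.252
grasp_force: 30.0
```

Request:
jog_arm([
  [-0.017, 0.038, 0, 0, 0, 0.091, 0.0],
  [-0.034, 0.077, 0, 0, 0, 0.183, 0.0],
  [-0.051, 0.115, 0, 0, 0, 0.274, 0.0],
  [-0.069, 0.153, 0, 0, 0, 0.365, 0.0],
  [-0.086, 0.191, 0, 0, 0, 0.456, 0.0],
  [-0.086, 0.191, 0, 0, 0, 0.456, 0.0],
  [-0.086, 0.191, 0, 0, 0, 0.456, 0.0],
  [-0.086, 0.191, 0, 0, 0, 0.456, 0.0],
])

```text
clock: 6.05
position: [0.5647, -0.0538, 0.1391]
tool_rot: [-3.14, 0.002, 0.191]
contact_force: [-0.3, -0.4, -1.1]
grip_width: 0.253
grasp_force: 30.0
```

```bash
python3 m2.py w3 rest,.576,-.1035,-79.15,0 long,.5666,-.0544,10.85,.148
```

```text
t 6.05 [ 0.5647 -0.0538  0.1391] [-1.7992e+02  1.3000e-01  1.0950e+01] F [-0.3 -0.4 -1.1] 23.8 30.0
rest [ 575.5 -103.6  -78.9] 0.467
long [562.7 -53.1  10.8] 0.178
```

View pics/w3.png

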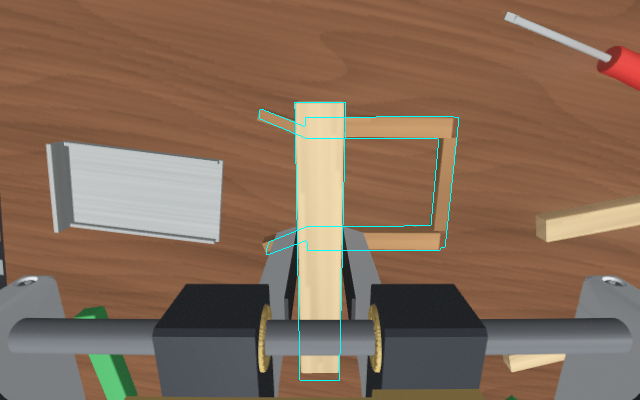

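Request:
jog_arm([
  [0.003, 0.001, 0.04, 0, 0, 0, 0.0],
  [0.003, 0.001, 0.08, 0, 0, 0, 0.0],
  [0.003, 0.001, 0.1, 0, 0, 0, 0.0],
  [0.003, 0.001, 0.108, 0, 0, 0, 0.0],
  [0.003, 0.001, 0.112, 0, 0, 0, 0.0],
  [0.003, 0.001, 0.114, 0, 0, 0, 0.0],
  [0.003, 0.001, 0.114, 0, 0, 0, 0.0],
])

```text
clock: 6.8
position: [0.5698, -0.0553, 0.0277]
tool_rot: [3.141, -0.002, 0.19]
contact_force: [-0.6, 1.2, -0.0]
grip_width: 0.253
grasp_force: 30.0
```

Request:
jog_arm([
  [-0.001, 0, 0.001, 0, 0, 0, 0.0],
  [-0.001, 0, 0.002, 0, 0, 0, 0.0],
  [-0.001, 0, 0.002, 0, 0, 0, 0.0],
])

```text
clock: 7.1
position: [0.5684, -0.0557, 0.0251]
tool_rot: [3.141, -0.001, 0.19]
contact_force: [-0.3, -0.6, 0.9]
grip_width: 0.248
grasp_force: 30.0
```

Request:
jog_arm([
  [0, 0, 0.001, 0, 0, 0, 0.0],
  [0, 0, 0.001, 0, 0, 0, 0.045],
  [0, 0, 0.001, 0, 0, 0, 0.045],
  [0, 0, 0.001, 0, 0, 0, 0.045],
  [0, 0, 0.001, 0, 0, 0, 0.045],
  [0, 0, -0.04, 0, 0, 0, 0.045],
  [0, 0, -0.08, 0, 0, 0, 0.045],
  [0, 0, -0.125, 0, 0, 0, 0.045],
])

```text
clock: 7.9
position: [0.5669, -0.0553, 0.1498]
tool_rot: [-3.14, 0.002, 0.19]
contact_force: [1.5, -0.7, 0.2]
grip_width: 0.481
grasp_force: 0.0
```

Request:
jog_arm([
  [0, 0, 0, 0, 0, 0, 0.06],
  [0, 0, 0, 0, 0, 0, 0.06],
  [0, 0, 0, 0, 0, 0, 0.06],
])

```text
clock: 8.2
position: [0.5667, -0.0552, 0.1476]
tool_rot: [-3.14, 0.003, 0.19]
contact_force: [-0.7, 1.3, 1.2]
grip_width: 0.633
grasp_force: 0.0
```

```bash
python3 m2.py w4 long,.5667,-.0544,10.85,.029 long,.5945,-.3525,-68,.009;python3 plan.py .5684,-.0557,.15,10.9 .58,-.2,.13,-28 .5945,-.3525,.1,-68
```

```text
t 8.2 [ 0.5667 -0.0552  0.1476] [-1.7992e+02  1.6000e-01  1.0870e+01] F [-0.7  1.3  1.2] 59.5 0.0
long [566.4 -55.1  10.9] 0.027
long [ 593.9 -351.4  -67.9] 0.022
[-0.0159  0.1439  0.02    0.6789] rows 4.5 j6 99
[0.0844 0.1278 0.03   0.6981] rows 4.7 j6 127
```

Request:
jog_arm([
  [-0.003, 0.029, 0.004, 0, 0, 0.135, 0.06],
  [-0.006, 0.058, 0.008, 0, 0, 0.27, 0.06],
  [-0.009, 0.087, 0.012, 0, 0, 0.405, 0.06],
  [-0.012, 0.116, 0.016, 0, 0, 0.54, 0.06],
  [-0.014, 0.145, 0.018, 0, 0, 0.679, 0.06],
])

```text
clock: 8.75
position: [0.5801, -0.201, 0.1287]
tool_rot: [-3.141, 0.004, -0.495]
contact_force: [0.3, -0.2, 0.3]
grip_width: 0.633
grasp_force: 0.0
```

Request:
jog_arm([
  [0.017, 0.026, 0.006, 0, 0, 0.14, 0.06],
  [0.034, 0.052, 0.012, 0, 0, 0.28, 0.06],
  [0.05, 0.077, 0.018, 0, 0, 0.42, 0.06],
  [0.067, 0.102, 0.024, 0, 0, 0.56, 0.06],
  [0.084, 0.128, 0.03, 0, 0, 0.698, 0.06],
  [0.084, 0.128, 0.03, 0, 0, 0.698, 0.06],
  [0.084, 0.128, 0.03, 0, 0, 0.698, 0.06],
  [0.084, 0.128, 0.03, 0, 0, 0.698, 0.06],
])

```text
clock: 9.55
position: [0.5951, -0.3516, 0.1004]
tool_rot: [3.141, 0.002, -1.185]
contact_force: [0.7, 0.5, -0.9]
grip_width: 0.634
grasp_force: 0.0
```

```bash
python3 m2.py w5 long,.5942,-.3518,-68,.009; python3 - <<'E'
E
```

```text
t 9.55 [ 0.5951 -0.3516  0.1004] [ 1.7996e+02  1.1000e-01 -6.7910e+01] F [ 0.7  0.5 -0.9] 59.6 0.0
long [ 594.5 -349.8  -67.7] 0.022
```

Request:
jog_arm([
  [-0.001, 0, 0.045, 0, 0, 0, 0.045],
  [-0.001, 0, 0.085, 0, 0, 0, 0.045],
  [-0.001, 0, 0.096, 0, 0, 0, 0.045],
  [-0.001, 0, 0.096, 0, 0, 0, 0.03],
  [-0.001, 0, 0.096, 0, 0, 0, 0.0],
  [-0.001, 0, 0.096, 0, 0, 0, 0.0],
  [-0.001, 0, 0.096, 0, 0, 0, 0.0],
  [-0.001, 0, 0.096, 0, 0, 0, 0.0],
])

```text
clock: 10.4
position: [0.5966, -0.3531, 0.0081]
tool_rot: [-3.14, -0.003, -1.187]
contact_force: [0.2, 0.8, 6.6]
grip_width: 0.255
grasp_force: 30.0
```

Request:
jog_arm([
  [0, 0, 0, 0, 0, 0, 0.0],
  [0, 0, -0.045, 0, 0, 0, 0.0],
  [0, 0, -0.09, 0, 0, 0, 0.0],
  [0, 0, -0.136, 0, 0, 0, 0.0],
  [0, 0, -0.136, 0, 0, 0, 0.0],
])

```text
clock: 10.9
position: [0.599, -0.3553, 0.1512]
tool_rot: [-3.134, -0.014, -1.187]
contact_force: [0.4, -0.8, 0.3]
grip_width: 0.252
grasp_force: 30.0
```

```bash
python3 plan.py .5947,-.351,.14,-67.8 .58,-.25,.14,-28 .5867,-.1522,.14,10.85; python3 plan.py .5853,-.1525,.15,10.9 .52,-.25,.15,-28 .4361,-.3547,.1,-63
```

```text
[-0.0991 -0.0246 -0.     -0.6946] rows 4.6 j6 95
[-0.04   -0.0895 -0.     -0.6781] rows 4.5 j6 65
[-0.0826  0.0834 -0.      0.6789] rows 4.5 j6 92
[-0.0249  0.1318  0.05    0.6109] rows 4.1 j6 114
```

Request:
jog_arm([
  [-0.02, -0.005, 0, 0, 0, -0.138, 0.0],
  [-0.04, -0.01, 0, 0, 0, -0.277, 0.0],
  [-0.06, -0.015, 0, 0, 0, -0.416, 0.0],
  [-0.08, -0.02, 0, 0, 0, -0.555, 0.0],
  [-0.099, -0.025, 0, 0, 0, -0.695, 0.0],
])

```text
clock: 11.4
position: [0.5807, -0.2499, 0.1409]
tool_rot: [-3.142, 0.001, -0.487]
contact_force: [0.5, -0.9, -0.6]
grip_width: 0.25
grasp_force: 30.0
```

Request:
jog_arm([
  [-0.008, -0.018, 0, 0, 0, -0.135, 0.0],
  [-0.016, -0.036, 0, 0, 0, -0.271, 0.0],
  [-0.024, -0.054, 0, 0, 0, -0.406, 0.0],
  [-0.032, -0.072, 0, 0, 0, -0.542, 0.0],
  [-0.04, -0.0895, 0, 0, 0, -0.678, 0.0],
  [-0.04, -0.0895, 0, 0, 0, -0.678, 0.0],
  [-0.04, -0.0895, 0, 0, 0, -0.678, 0.0],
  [-0.04, -0.0895, 0, 0, 0, -0.678, 0.0],
])

```text
clock: 12.2
position: [0.5882, -0.154, 0.1413]
tool_rot: [3.141, 0.0, 0.183]
contact_force: [0.3, 0.6, -0.4]
grip_width: 0.252
grasp_force: 30.0
```

```bash
python3 m2.py w6 long,.585,-.1525,10.85,.144 long,.5664,-.0551,10.9,.029
```

```text
t 12.2 [ 0.5882 -0.154   0.1413] [1.7999e+02 1.0000e-02 1.0510e+01] F [ 0.3  0.6 -0.4] 23.7 30.0
long [ 585.2 -153.4   10.6] 0.15
long [566.5 -54.8  10.9] 0.024
```

View pics/w6.png

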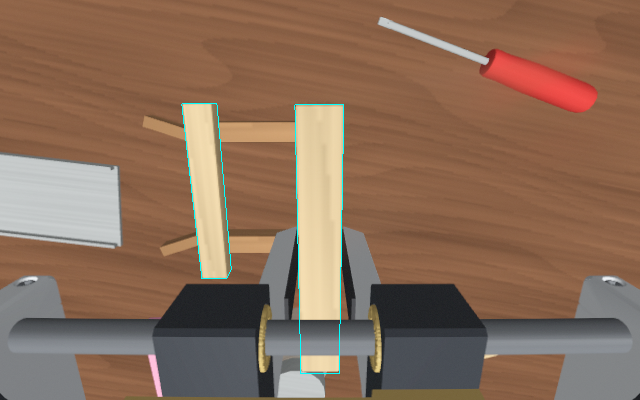

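Request:
jog_arm([
  [0, -0.001, 0.04, 0, 0, -0.006, 0.0],
  [0, -0.001, 0.08, 0, 0, -0.006, 0.0],
  [0, -0.001, 0.1, 0, 0, -0.006, 0.0],
  [0, -0.001, 0.108, 0, 0, -0.006, 0.0],
  [0, -0.001, 0.112, 0, 0, -0.006, 0.0],
  [0, -0.001, 0.114, 0, 0, -0.006, 0.0],
  [0, -0.001, 0.114, 0, 0, -0.006, 0.0],
  [0, -0.001, 0.114, 0, 0, -0.006, 0.0],
])

```text
clock: 13.05
position: [0.5891, -0.1526, 0.0288]
tool_rot: [3.14, -0.002, 0.192]
contact_force: [-0.2, 0.5, -0.1]
grip_width: 0.253
grasp_force: 30.0
```

Request:
jog_arm([
  [0, 0, 0.001, 0, 0, 0, 0.0],
  [0, 0, 0.002, 0, 0, 0, 0.0],
  [0, 0, 0.002, 0, 0, 0, 0.0],
])

```text
clock: 13.35
position: [0.589, -0.1526, 0.028]
tool_rot: [3.141, -0.001, 0.192]
contact_force: [-4.0, 1.5, 10.6]
grip_width: 0.25
grasp_force: 30.0
```

Request:
jog_arm([
  [0, 0, -0.001, 0, 0, 0, 0.0],
  [0, 0, -0.001, 0, 0, 0, 0.045],
  [0, 0, -0.001, 0, 0, 0, 0.045],
  [0, 0, -0.001, 0, 0, 0, 0.045],
  [0, 0, -0.001, 0, 0, 0, 0.045],
  [0, 0, -0.04, 0, 0, 0, 0.045],
  [0, 0, -0.08, 0, 0, 0, 0.045],
  [0, 0, -0.125, 0, 0, 0, 0.045],
])

```text
clock: 14.15
position: [0.5872, -0.1518, 0.1506]
tool_rot: [-3.14, 0.002, 0.192]
contact_force: [0.3, -0.5, 0.5]
grip_width: 0.479
grasp_force: 0.0
```

Request:
jog_arm([
  [0, 0, 0, 0, 0, 0, 0.05],
  [0, 0, 0, 0, 0, 0, 0.05],
  [0, 0, 0, 0, 0, 0, 0.05],
])

```text
clock: 14.45
position: [0.5871, -0.1517, 0.1488]
tool_rot: [-3.14, 0.002, 0.192]
contact_force: [-0.2, -0.1, 0.8]
grip_width: 0.534
grasp_force: 0.0
```

```bash
python3 m2.py w7 long,.5853,-.1525,10.85,.029 long,.5664,-.0551,10.9,.029; python3 plan.py .5885,-.1526,.151,10.9 .53,-.25,.15,-28 .4361,-.3547,.1,-63
```

```text
t 14.45 [ 0.5871 -0.1517  0.1488] [-1.799e+02  1.300e-01  1.099e+01] F [-0.2 -0.1  0.8] 50.2 0.0
long [ 585.3 -152.4   11. ] 0.027
long [566.6 -54.9  11. ] 0.043
[-0.0759  0.0846  0.001   0.6789] rows 4.5 j6 93
[-0.0338  0.1365  0.05    0.6109] rows 4.1 j6 114
```

```bash
python3 plan.py .5871,-.1519,.149,11 .51,-.25,.15,65 .4361,-.3547,.1,117
```

```text
[-0.0944  0.0816 -0.001  -0.9425] rows 6.3 j6 -1
[-0.1261 -0.0227  0.05   -0.9076] rows 6.1 j6 -66
```

Request:
jog_arm([
  [-0.013, 0.012, 0, 0, 0, -0.134, 0.05],
  [-0.026, 0.023, 0, 0, 0, -0.269, 0.05],
  [-0.04, 0.035, 0, 0, 0, -0.404, 0.05],
  [-0.054, 0.047, 0, 0, 0, -0.538, 0.05],
  [-0.068, 0.058, 0, 0, 0, -0.673, 0.05],
  [-0.081, 0.07, 0, 0, 0, -0.808, 0.05],
  [-0.094, 0.082, 0, 0, 0, -0.942, 0.05],
])

```text
clock: 15.2
position: [0.5101, -0.2504, 0.1484]
tool_rot: [-3.138, -0.001, 1.139]
contact_force: [0.3, 0.9, 0.4]
grip_width: 0.531
grasp_force: 0.0
```

Request:
jog_arm([
  [-0.021, -0.004, 0.008, 0, 0, -0.148, 0.05],
  [-0.042, -0.008, 0.016, 0, 0, -0.297, 0.05],
  [-0.063, -0.012, 0.025, 0, 0, -0.446, 0.05],
  [-0.084, -0.016, 0.033, 0, 0, -0.595, 0.05],
  [-0.105, -0.02, 0.042, 0, 0, -0.744, 0.05],
  [-0.126, -0.023, 0.05, 0, 0, -0.908, 0.05],
  [-0.126, -0.023, 0.05, 0, 0, -0.908, 0.05],
  [-0.126, -0.023, 0.05, 0, 0, -0.908, 0.05],
])

```text
clock: 16.0
position: [0.4367, -0.3543, 0.0991]
tool_rot: [-3.141, -0.003, 2.039]
contact_force: [-0.2, -0.1, 0.9]
grip_width: 0.534
grasp_force: 0.0
```

```bash
python3 m2.py w8 short,.4361,-.3547,117,.009
```

```text
t 16.0 [ 0.4367 -0.3543  0.0991] [-1.7999e+02 -1.6000e-01  1.1682e+02] F [-0.2 -0.1  0.9] 50.2 0.0
short [ 437.1 -352.4  116.9] 0.039
```

Request:
jog_arm([
  [0.001, 0.001, 0.045, 0, 0, 0, 0.045],
  [0.001, 0.001, 0.082, 0, 0, 0, 0.045],
  [0.001, 0.001, 0.093, 0, 0, 0, 0.045],
  [0.001, 0.001, 0.093, 0, 0, 0, 0.03],
  [0.001, 0.001, 0.093, 0, 0, 0, 0.0],
  [0.001, 0.001, 0.093, 0, 0, 0, 0.0],
  [0.001, 0.001, 0.093, 0, 0, 0, 0.0],
  [0.001, 0.001, 0.093, 0, 0, 0, 0.0],
])

```text
clock: 16.85
position: [0.4391, -0.3549, 0.0097]
tool_rot: [3.14, 0.004, 2.042]
contact_force: [0.5, 1.2, 7.4]
grip_width: 0.252
grasp_force: 30.0
```

Request:
jog_arm([
  [0, 0, 0, 0, 0, 0, 0.0],
  [0, 0, -0.045, 0, 0, 0, 0.0],
  [0, 0, -0.09, 0, 0, 0, 0.0],
  [0, 0, -0.135, 0, 0, 0, 0.0],
  [0, 0, -0.144, 0, 0, 0, 0.0],
])

```text
clock: 17.35
position: [0.4402, -0.3565, 0.1585]
tool_rot: [3.139, 0.011, 2.042]
contact_force: [0.1, -0.3, -0.6]
grip_width: 0.253
grasp_force: 30.0
```

```bash
python3 - <<'E'
from h import *
for s in(-1,1): print(place(np.array([[0,s*.054,0]]),[.5759,-.1035,np.radians(-79.1)],0))
E
python3 plan.py .437,-.353,.15,116.85 .49,-.22,.15,108 .523,-.1137,.15,100.9; 
```

```text
[[ 0.52287423 -0.11371115  0.        ]]
[[ 0.62892577 -0.09328885  0.        ]]
[ 0.0947  0.1074 -0.      0.1545] rows 2.9 j6 -42
[ 0.0909  0.0642 -0.      0.1239] rows 2.2 j6 -23
```

Request:
jog_arm([
  [0.032, 0.036, 0, 0, 0, 0.05, 0.0],
  [0.063, 0.072, 0, 0, 0, 0.1, 0.0],
  [0.095, 0.107, 0, 0, 0, 0.154, 0.0],
])

```text
clock: 17.65
position: [0.49, -0.2191, 0.1512]
tool_rot: [-3.142, -0.0, 1.884]
contact_force: [1.1, -1.0, -0.5]
grip_width: 0.254
grasp_force: 30.0
```

Request:
jog_arm([
  [0.03, 0.021, 0, 0, 0, 0.042, 0.0],
  [0.06, 0.043, 0, 0, 0, 0.083, 0.0],
  [0.091, 0.064, 0, 0, 0, 0.124, 0.0],
  [0.091, 0.064, 0, 0, 0, 0.124, 0.0],
  [0.091, 0.064, 0, 0, 0, 0.124, 0.0],
  [0.091, 0.064, 0, 0, 0, 0.124, 0.0],
])

```text
clock: 18.25
position: [0.5221, -0.1149, 0.1512]
tool_rot: [-3.141, 0.0, 1.763]
contact_force: [-0.5, -0.6, -0.1]
grip_width: 0.249
grasp_force: 30.0
```

```bash
python3 m2.py w9 short,.523,-.1137,100.9,.150
```

```text
t 18.25 [ 0.5221 -0.1149  0.1512] [-1.7997e+02  1.0000e-02  1.0102e+02] F [-0.5 -0.6 -0.1] 23.4 30.0
short [ 520.9 -109.2  101. ] 0.095
```

View pics/w9.png

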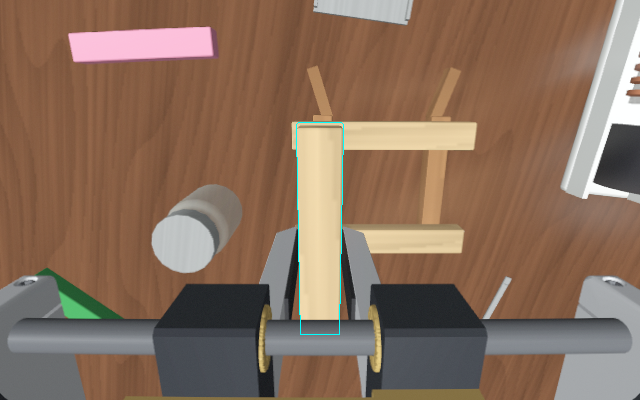

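Request:
jog_arm([
  [-0.002, 0.001, 0.04, 0, 0, 0, 0.0],
  [-0.002, 0.001, 0.075, 0, 0, 0, 0.0],
  [-0.002, 0.001, 0.092, 0, 0, 0, 0.0],
  [-0.002, 0.001, 0.098, 0, 0, 0, 0.0],
  [-0.002, 0.001, 0.101, 0, 0, 0, 0.0],
  [-0.002, 0.001, 0.102, 0, 0, 0, 0.0],
  [-0.002, 0.001, 0.103, 0, 0, 0, 0.0],
  [-0.002, 0.001, 0.103, 0, 0, 0, 0.0],
])

```text
clock: 19.1
position: [0.5245, -0.1162, 0.0494]
tool_rot: [3.14, 0.001, 1.764]
contact_force: [-0.1, 0.4, -0.3]
grip_width: 0.248
grasp_force: 30.0
```

Request:
jog_arm([
  [0, -0.001, 0.001, 0, 0, 0, 0.0],
  [0, -0.001, 0.002, 0, 0, 0, 0.0],
  [0, -0.001, 0.002, 0, 0, 0, 0.0],
])

```text
clock: 19.4
position: [0.5232, -0.1162, 0.0477]
tool_rot: [3.141, 0.0, 1.764]
contact_force: [-3.4, 0.8, 7.0]
grip_width: 0.249
grasp_force: 30.0
```

Request:
jog_arm([
  [0, 0, -0.001, 0, 0, 0, 0.0],
  [0, 0, -0.001, 0, 0, 0, 0.045],
  [0, 0, -0.001, 0, 0, 0, 0.045],
  [0, 0, -0.001, 0, 0, 0, 0.045],
  [0, 0, -0.001, 0, 0, 0, 0.045],
  [0, 0, -0.04, 0, 0, 0, 0.045],
  [0, 0, -0.08, 0, 0, 0, 0.045],
  [0, 0, -0.125, 0, 0, 0, 0.045],
])

```text
clock: 20.2
position: [0.5219, -0.1156, 0.1718]
tool_rot: [-3.14, -0.001, 1.764]
contact_force: [1.0, -0.1, -0.3]
grip_width: 0.477
grasp_force: 0.0
```

Request:
jog_arm([
  [0, 0, 0, 0, 0, 0, 0.05],
  [0, 0, 0, 0, 0, 0, 0.05],
  [0, 0, 0, 0, 0, 0, 0.05],
])

```text
clock: 20.5
position: [0.5218, -0.1156, 0.1697]
tool_rot: [-3.139, -0.002, 1.764]
contact_force: [0.1, 1.8, 0.1]
grip_width: 0.532
grasp_force: 0.0
```

```bash
python3 m2.py w10 short,.523,-.1137,100.9,.047; python3 plan.py .5225,-.1162,.172,101 .56,.03,.17,97 .58,.2,.14,94 .58,.374,.1,92.7
```

```text
t 20.5 [ 0.5218 -0.1156  0.1697] [-1.7986e+02 -1.0000e-01  1.0106e+02] F [0.1 1.8 0.1] 50.0 0.0
short [ 522.4 -112.8  101.1] 0.036
[0.1364 0.0647 0.002  0.0698] rows 3.0 j6 -4
[0.1663 0.0406 0.03   0.0524] rows 3.5 j6 15
[0.1736 0.0121 0.04   0.0227] rows 3.6 j6 30
```

```bash
python3 plan.py .5218,-.1156,.17,101 .575,.15,.17,96 .58,.374,.1,92.7
```

```text
[ 0.2506  0.1029 -0.      0.0873] rows 5.4 j6 9
[0.2223 0.0284 0.07   0.0576] rows 4.7 j6 30
```

Request:
jog_arm([
  [0.042, 0.017, 0, 0, 0, 0.015, 0.05],
  [0.084, 0.034, 0, 0, 0, 0.03, 0.05],
  [0.125, 0.051, 0, 0, 0, 0.044, 0.05],
  [0.167, 0.069, 0, 0, 0, 0.058, 0.05],
  [0.209, 0.086, 0, 0, 0, 0.073, 0.05],
  [0.251, 0.103, 0, 0, 0, 0.087, 0.05],
])

```text
clock: 21.15
position: [0.5748, 0.1519, 0.1693]
tool_rot: [-3.138, -0.0, 1.676]
contact_force: [0.1, 0.2, 0.5]
grip_width: 0.532
grasp_force: 0.0
```

Request:
jog_arm([
  [0.044, 0.006, 0.014, 0, 0, 0.012, 0.05],
  [0.089, 0.011, 0.028, 0, 0, 0.023, 0.05],
  [0.133, 0.017, 0.042, 0, 0, 0.035, 0.05],
  [0.178, 0.023, 0.056, 0, 0, 0.046, 0.05],
  [0.222, 0.028, 0.07, 0, 0, 0.058, 0.05],
  [0.222, 0.028, 0.07, 0, 0, 0.058, 0.05],
  [0.222, 0.028, 0.07, 0, 0, 0.058, 0.05],
  [0.222, 0.028, 0.07, 0, 0, 0.058, 0.05],
])

```text
clock: 21.95
position: [0.5799, 0.3728, 0.1007]
tool_rot: [-3.14, 0.001, 1.618]
contact_force: [-0.4, -1.0, 0.2]
grip_width: 0.534
grasp_force: 0.0
```

```bash
python3 m2.py w11 short,.5802,.3735,92.6,.009
```

```text
t 21.95 [0.5799 0.3728 0.1007] [-1.7993e+02  4.0000e-02  9.2710e+01] F [-0.4 -1.   0.2] 50.2 0.0
short [579.1 373.8  93.4] 0.019
```

Request:
jog_arm([
  [0.001, -0.001, 0.045, 0, 0, -0.01, 0.045],
  [0.001, -0.001, 0.084, 0, 0, -0.01, 0.045],
  [0.001, -0.001, 0.0945, 0, 0, -0.01, 0.045],
  [0.001, -0.001, 0.0945, 0, 0, -0.01, 0.03],
  [0.001, -0.001, 0.0945, 0, 0, -0.01, 0.0],
  [0.001, -0.001, 0.0945, 0, 0, -0.01, 0.0],
  [0.001, -0.001, 0.0945, 0, 0, -0.01, 0.0],
  [0.001, -0.001, 0.0945, 0, 0, -0.01, 0.0],
])

```text
clock: 22.8
position: [0.5811, 0.3754, 0.01]
tool_rot: [3.137, -0.001, 1.629]
contact_force: [0.2, -1.7, 5.9]
grip_width: 0.249
grasp_force: 30.0
```

Request:
jog_arm([
  [0, 0, 0, 0, 0, 0, 0.0],
  [0, 0, -0.045, 0, 0, 0, 0.0],
  [0, 0, -0.09, 0, 0, 0, 0.0],
  [0, 0, -0.135, 0, 0, 0, 0.0],
  [0, 0, -0.144, 0, 0, 0, 0.0],
])

```text
clock: 23.3
position: [0.5826, 0.3766, 0.1593]
tool_rot: [3.13, -0.005, 1.629]
contact_force: [0.3, -0.7, 0.9]
grip_width: 0.249
grasp_force: 30.0
```

```bash
python3 plan.py .5795,.3738,.15,93.3 .6,.12,.15,97 .6284,-.0945,.15,100.9
```

```text
[-0.2546  0.0059 -0.     -0.0646] rows 5.1 j6 4
[-0.2164  0.002  -0.     -0.0681] rows 4.3 j6 -19
```

Request:
jog_arm([
  [-0.042, 0.001, 0, 0, 0, -0.011, 0.0],
  [-0.085, 0.002, 0, 0, 0, -0.022, 0.0],
  [-0.127, 0.003, 0, 0, 0, -0.032, 0.0],
  [-0.17, 0.004, 0, 0, 0, -0.043, 0.0],
  [-0.212, 0.005, 0, 0, 0, -0.054, 0.0],
  [-0.255, 0.006, 0, 0, 0, -0.065, 0.0],
])

```text
clock: 23.9
position: [0.5993, 0.119, 0.1503]
tool_rot: [-3.141, -0.0, 1.695]
contact_force: [-0.2, -0.5, -0.8]
grip_width: 0.254
grasp_force: 30.0
```

Request:
jog_arm([
  [-0.043, 0, 0, 0, 0, -0.014, 0.0],
  [-0.086, 0.001, 0, 0, 0, -0.027, 0.0],
  [-0.129, 0.001, 0, 0, 0, -0.041, 0.0],
  [-0.172, 0.002, 0, 0, 0, -0.054, 0.0],
  [-0.214, 0.002, 0, 0, 0, -0.068, 0.0],
  [-0.214, 0.002, 0, 0, 0, -0.068, 0.0],
  [-0.214, 0.002, 0, 0, 0, -0.068, 0.0],
  [-0.214, 0.002, 0, 0, 0, -0.068, 0.0],
])

```text
clock: 24.7
position: [0.6277, -0.0904, 0.1504]
tool_rot: [-3.141, -0.001, 1.763]
contact_force: [0.4, 0.2, -0.6]
grip_width: 0.248
grasp_force: 30.0
```

```bash
python3 m2.py w12 short,.6286,-.0933,100.9,.150
```

```text
t 24.7 [ 0.6277 -0.0904  0.1504] [-1.7995e+02 -4.0000e-02  1.0099e+02] F [ 0.4  0.2 -0.6] 23.3 30.0
short [627.7 -91.6 100.8] 0.134
```

Request:
jog_arm([
  [-0.0015, 0, 0.04, 0, 0, 0, 0.0],
  [-0.0015, 0, 0.075, 0, 0, 0, 0.0],
  [-0.0015, 0, 0.091, 0, 0, 0, 0.0],
  [-0.0015, 0, 0.097, 0, 0, 0, 0.0],
  [-0.0015, 0, 0.1, 0, 0, 0, 0.0],
  [-0.0015, 0, 0.101, 0, 0, 0, 0.0],
  [-0.0015, 0, 0.102, 0, 0, 0, 0.0],
  [-0.0015, 0, 0.102, 0, 0, 0, 0.0],
])

```text
clock: 25.55
position: [0.6291, -0.0933, 0.0501]
tool_rot: [3.14, 0.001, 1.762]
contact_force: [-0.0, -0.1, -0.9]
grip_width: 0.254
grasp_force: 30.0
```

Request:
jog_arm([
  [0, 0, 0.001, 0, 0, 0, 0.0],
  [0, 0, 0.001, 0, 0, 0, 0.0],
])

```text
clock: 25.75
position: [0.6285, -0.0932, 0.0482]
tool_rot: [3.141, 0.0, 1.762]
contact_force: [-0.4, 0.3, -0.4]
grip_width: 0.254
grasp_force: 30.0
```

Request:
jog_arm([
  [0.001, 0, 0.0, 0, 0, 0, 0.0],
  [0.001, 0, 0.0015, 0, 0, 0, 0.0],
  [0.001, 0, 0.0015, 0, 0, 0, 0.0],
])

```text
clock: 26.05
position: [0.6284, -0.0921, 0.048]
tool_rot: [-3.141, -0.0, 1.762]
contact_force: [-4.6, 0.8, 7.1]
grip_width: 0.25
grasp_force: 30.0
```

Request:
jog_arm([
  [0, 0, -0.001, 0, 0, 0, 0.0],
  [0, 0, -0.001, 0, 0, 0, 0.045],
  [0, 0, -0.001, 0, 0, 0, 0.045],
  [0, 0, -0.001, 0, 0, 0, 0.045],
  [0, 0, -0.001, 0, 0, 0, 0.045],
  [0, 0, -0.04, 0, 0, 0, 0.045],
  [0, 0, -0.08, 0, 0, 0, 0.045],
  [0, 0, -0.125, 0, 0, 0, 0.045],
])

```text
clock: 26.85
position: [0.6273, -0.0918, 0.1717]
tool_rot: [-3.139, -0.001, 1.762]
contact_force: [0.4, 0.6, 0.4]
grip_width: 0.479
grasp_force: 0.0
```

Request:
jog_arm([
  [0, 0, 0, 0, 0, 0, 0.045],
  [0, 0, 0, 0, 0, 0, 0.045],
  [0, 0, 0, 0, 0, 0, 0.045],
])

```text
clock: 27.15
position: [0.6272, -0.0918, 0.1697]
tool_rot: [-3.139, -0.001, 1.762]
contact_force: [-0.7, 0.0, -0.5]
grip_width: 0.481
grasp_force: 0.0
```

```bash
python3 m2.py w13 short,.6289,-.0933,100.9,.047; python3 plan.py .6275,-.0918,.17,101 .57,.05,.17,52 .518,.187,.15,3.6
```

```text
t 27.15 [ 0.6272 -0.0918  0.1697] [-1.7986e+02 -8.0000e-02  1.0094e+02] F [-0.7  0.  -0.5] 45.2 0.0
short [628.9 -94.7 100.9] 0.038
[ 0.1502 -0.0294 -0.      0.8552] rows 5.7 j6 43
[ 0.0759 -0.1253  0.02    0.8447] rows 5.6 j6 106
```

View pics/w13.png

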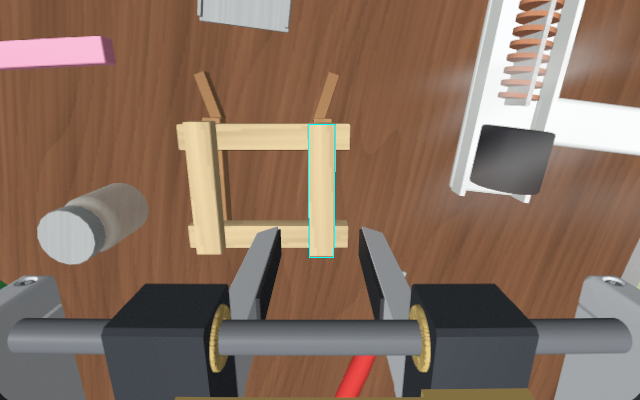

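The stack is square and centred: the shorts sit over the rails at (207,185) and (321,190), across the longs. Next, the tray.

Request:
jog_arm([
  [0.025, -0.005, 0, 0, 0, 0.143, 0.045],
  [0.05, -0.01, 0, 0, 0, 0.285, 0.045],
  [0.075, -0.015, 0, 0, 0, 0.428, 0.045],
  [0.1, -0.02, 0, 0, 0, 0.57, 0.045],
  [0.125, -0.025, 0, 0, 0, 0.713, 0.045],
  [0.15, -0.029, 0, 0, 0, 0.855, 0.045],
])

```text
clock: 27.8
position: [0.5696, 0.0507, 0.1694]
tool_rot: [-3.139, 0.002, 0.901]
contact_force: [0.0, 0.4, 0.1]
grip_width: 0.477
grasp_force: 0.0
```

Request:
jog_arm([
  [0.013, -0.021, 0.003, 0, 0, 0.141, 0.045],
  [0.025, -0.042, 0.006, 0, 0, 0.282, 0.045],
  [0.038, -0.063, 0.01, 0, 0, 0.422, 0.045],
  [0.051, -0.084, 0.013, 0, 0, 0.563, 0.045],
  [0.063, -0.105, 0.016, 0, 0, 0.704, 0.045],
  [0.076, -0.125, 0.02, 0, 0, 0.845, 0.045],
  [0.076, -0.125, 0.02, 0, 0, 0.845, 0.045],
  [0.076, -0.125, 0.02, 0, 0, 0.845, 0.045],
])

```text
clock: 28.6
position: [0.5189, 0.1864, 0.1501]
tool_rot: [3.141, 0.002, 0.065]
contact_force: [0.3, 0.7, -0.1]
grip_width: 0.474
grasp_force: 0.0
```

```bash
python3 m2.py w14 tray,.523,.114,-86.4,0
```

```text
t 28.6 [0.5189 0.1864 0.1501] [1.7997e+02 1.4000e-01 3.7200e+00] F [ 0.3  0.7 -0.1] 44.5 0.0
tray [523.  114.  -86.4] 0.011
```

View pics/w14.png

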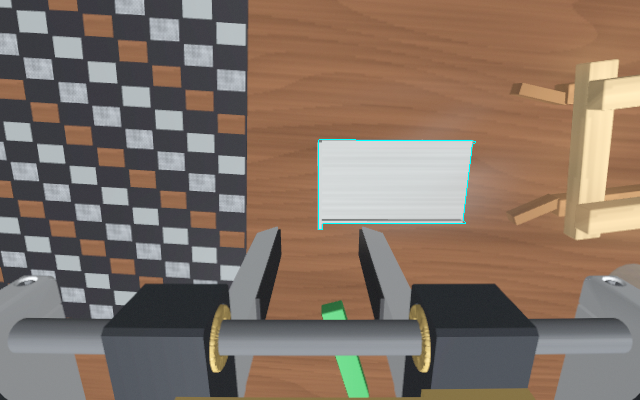

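Request:
jog_arm([
  [0, 0, 0.045, 0, 0, 0, 0.045],
  [0, 0, 0.09, 0, 0, 0, 0.045],
  [0, 0, 0.125, 0, 0, 0, 0.04],
  [0, 0, 0.136, 0, 0, 0, 0.035],
  [0, 0, 0.136, 0, 0, 0, 0.025],
  [0, 0, 0.136, 0, 0, 0, 0.015],
], force=5)

```text
clock: 29.25
position: [0.5213, 0.1863, 0.0172]
tool_rot: [-3.141, -0.003, 0.062]
contact_force: [-0.1, -0.7, 0.1]
grip_width: 0.241
grasp_force: 0.0
```

Request:
jog_arm([
  [0, 0, 0, 0, 0, 0, 0.01],
  [0, 0, 0, 0, 0, 0, 0.0],
  [0, 0, 0, 0, 0, 0, 0.0],
  [0, 0, 0, 0, 0, 0, 0.0],
])

```text
clock: 29.65
position: [0.521, 0.1867, 0.0172]
tool_rot: [3.142, -0.003, 0.062]
contact_force: [-0.5, -1.5, 6.2]
grip_width: 0.04
grasp_force: 5.0
```

```bash
python3 m2.py w15 tray,.523,.114,-86.4,0; python3 plan.py .5189,.1864,.013,3.7 .5271,.1499,.013,10.9 .5593,-.0171,.013,10.9
```

```text
t 29.65 [0.521  0.1867 0.0172] [ 1.80e+02 -1.60e-01  3.56e+00] F [-0.5 -1.5  6.2] 3.7 5.0
tray [521.9 114.3 -86.3] 0.078
[ 0.0058  0.037  -0.     -0.1257] rows 0.8 j6 95
[ 0.      0.1701 -0.     -0.    ] rows 3.4 j6 77
```

Request:
jog_arm([
  [0.001, 0.005, 0, 0, 0, -0.016, 0.0],
  [0.002, 0.01, 0, 0, 0, -0.032, 0.0],
  [0.002, 0.014, 0, 0, 0, -0.048, 0.0],
  [0.003, 0.018, 0, 0, 0, -0.064, 0.0],
  [0.004, 0.023, 0, 0, 0, -0.08, 0.0],
  [0.005, 0.028, 0, 0, 0, -0.096, 0.0],
  [0.006, 0.032, 0, 0, 0, -0.112, 0.0],
  [0.0065, 0.037, 0, 0, 0, -0.128, 0.0],
])

```text
clock: 30.5
position: [0.5294, 0.1515, 0.017]
tool_rot: [-3.139, -0.003, 0.19]
contact_force: [-1.7, 6.1, 6.4]
grip_width: 0.051
grasp_force: 5.1
```

Request:
jog_arm([
  [0, 0, 0, 0, 0, 0, 0.0],
  [0, 0, 0, 0, 0, 0, 0.0],
])

```text
clock: 30.7
position: [0.5295, 0.1508, 0.017]
tool_rot: [-3.14, -0.003, 0.189]
contact_force: [-1.7, 2.0, 6.0]
grip_width: 0.053
grasp_force: 5.1
```

```bash
python3 m2.py w16 tray,.5409,.0782,-79.1,0; python3 - <<'E'
from h import *
viewer.read_camera("top") is None
im=viewer.read_camera("top");im2=viewer.read_camera("scene")
for v in([(im,cam("top"))],[(im2,cam("scene"))]):
    q,f,_=fit(v,"tray",np.array([.5409,.0782,np.radians(-79.1)]),0);print(np.round(q*[1000,1000,57.2958],1),round(f,3))
E
```

```text
t 30.7 [0.5295 0.1508 0.017 ] [-1.7994e+02 -1.4000e-01  1.0840e+01] F [-1.7  2.   6. ] 5.0 5.1
tray [532.6  78.1 -84.3] 0.164
[534.6  65.6 -82.9] 0.376
[530.7  76.5 -83.8] 0.07
```

View pics/w16.png

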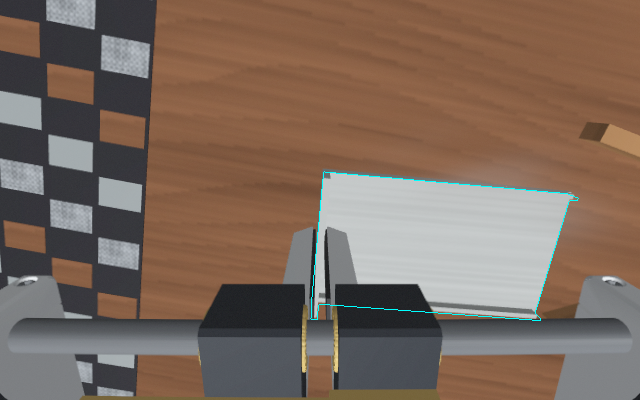

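Request:
jog_arm([
  [0, 0, 0, 0, 0, 0, 0.0],
  [0, 0, 0, 0, 0, 0, 0.0],
  [0.001, 0, 0, 0, 0, 0, 0.0],
  [0.002, 0, 0, 0, 0, 0, 0.0],
  [0.002, 0, 0, 0, 0, 0, 0.0],
  [0.002, 0, 0, 0, 0, 0, 0.0],
], force=30)

```text
clock: 31.5
position: [0.5294, 0.1505, 0.0171]
tool_rot: [-3.141, 0.004, 0.19]
contact_force: [-7.9, -1.8, 13.9]
grip_width: 0.036
grasp_force: 30.0
```

```bash
python3 m2.py w17 tray,.538,.078,-80.1,0; python3 - <<'E'
from h import *
im2=viewer.read_camera("scene")
q,f,_=fit([(im2,cam("scene"))],"tray",np.array([.538,.078,np.radians(-80.1)]),0);print(np.round(q*[1000,1000,57.2958],1),round(f,3))
E
```

```text
t 31.5 [0.5294 0.1505 0.0171] [-179.98    0.2    10.91] F [-7.9 -1.8 13.9] 3.4 30.0
tray [538.8  78.8 -79.3] 0.141
[538.7  76.8 -78.6] 0.079
```

Request:
jog_arm([
  [0, 0, -0.001, 0, 0, 0, 0.0],
  [0.001, 0, -0.002, 0, 0, 0, 0.0],
  [0.002, 0.003, -0.002, 0, 0, 0, 0.0],
  [0.002, 0.01, -0.002, 0, 0, 0, 0.0],
  [0.002, 0.018, -0.002, 0, 0, 0, 0.0],
  [0.002, 0.026, -0.002, 0, 0, 0, 0.0],
  [0.002, 0.034, -0.002, 0, 0, 0, 0.0],
  [0.002, 0.04, -0.002, 0, 0, 0, 0.0],
])

```text
clock: 32.4
position: [0.5401, 0.1106, 0.0174]
tool_rot: [-3.142, -0.0, 0.189]
contact_force: [-0.2, 0.1, -2.0]
grip_width: 0.038
grasp_force: 30.0
```

```bash
python3 m2.py w18 tray,.547,.038,-79.1,0 long,.5666,-.0549,10.9,.029
```

```text
t 32.4 [0.5401 0.1106 0.0174] [-180.     -0.     10.84] F [-0.2  0.1 -2. ] 3.6 30.0
tray [549.4  39.  -79.2] 0.1
long [609.2 -49.2   9.9] 0.104
```

Request:
jog_arm([
  [0, 0, 0.001, 0, 0, 0, 0.0],
  [0, 0.006, 0.0012, 0, 0, 0, 0.0],
  [-0.001, 0.015, 0.0012, 0, 0, 0, 0.0],
  [-0.001, 0.025, 0.0012, 0, 0, 0, 0.0],
  [-0.001, 0.035, 0.0012, 0, 0, 0, 0.0],
  [-0.001, 0.045, 0.0012, 0, 0, 0, 0.0],
  [-0.001, 0.055, 0.0012, 0, 0, 0, 0.0],
  [-0.001, 0.06, 0.0012, 0, 0, 0, 0.0],
])

```text
clock: 33.25
position: [0.551, 0.052, 0.0171]
tool_rot: [-3.141, -0.002, 0.189]
contact_force: [-1.7, 5.7, 5.5]
grip_width: 0.038
grasp_force: 30.0
```

```bash
python3 - <<'E'
from h import *
im2=viewer.read_camera("scene");im=viewer.read_camera("top");v=[(im2,cam("scene"))]
p=v[0][1]
for k,q,z in(("long",[.5666,-.0549,10.9],.029),("long",[.5853,-.1524,10.9],.029),("short",[.5224,-.1128,101],.047),("short",[.6289,-.0947,101],.047)):
    m=render(p,k,[q[0],q[1],np.radians(q[2])],z)>200
    print(k,np.round(fit(v,k,np.array([q[0],q[1],np.radians(q[2])]),z)[0]*[1000,1000,57.3],1))
E
```

```text
long [568.9 -57.5  11.9]
long [ 584.7 -170.1   22.4]
short [ 519.8 -114.1  104.2]
short [645.  -88.8  99.8]
```

Request:
jog_arm([
  [0, 0.008, 0, 0, 0, 0, 0.0],
  [0, 0.016, 0, 0, 0, 0, 0.0],
  [0, 0.024, 0, 0, 0, 0, 0.0],
  [0, 0.032, 0, 0, 0, 0, 0.0],
  [0, 0.04, 0, 0, 0, 0, 0.0],
  [0, 0.048, 0, 0, 0, 0, 0.0],
  [0, 0.055, 0, 0, 0, 0, 0.0],
  [0, 0.06, 0, 0, 0, 0, 0.0],
])

```text
clock: 34.15
position: [0.5621, -0.0065, 0.0171]
tool_rot: [-3.141, -0.001, 0.189]
contact_force: [-1.2, 5.9, 5.8]
grip_width: 0.037
grasp_force: 30.0
```

Request:
jog_arm([
  [0, 0.002, 0, 0, 0, 0, 0.0],
  [0, 0.004, 0, 0, 0, 0, 0.0],
  [0, 0.006, 0, 0, 0, 0, 0.0],
  [0, 0.006, 0, 0, 0, 0, 0.0],
])

```text
clock: 34.55
position: [0.5633, -0.0124, 0.0171]
tool_rot: [-3.141, -0.001, 0.189]
contact_force: [-1.2, 4.0, 6.5]
grip_width: 0.042
grasp_force: 30.0
```

Request:
jog_arm([
  [0, 0.001, 0, 0, 0, 0, 0.0],
  [0, 0.002, 0, 0, 0, 0, 0.0],
  [0, 0.003, 0, 0, 0, 0, 0.0],
  [0, 0.003, 0, 0, 0, 0, 0.0],
])

```text
clock: 34.95
position: [0.5637, -0.0151, 0.0171]
tool_rot: [-3.141, -0.001, 0.19]
contact_force: [-1.0, 5.8, 6.6]
grip_width: 0.038
grasp_force: 30.0
```

Request:
jog_arm([
  [0, 0.001, 0, 0, 0, 0, 0.0],
  [0, 0.002, 0, 0, 0, 0, 0.0],
  [0, 0.002, 0, 0, 0, 0, 0.0],
])

```text
clock: 35.25
position: [0.564, -0.0163, 0.0171]
tool_rot: [-3.139, -0.001, 0.189]
contact_force: [-1.8, 8.6, 7.3]
grip_width: 0.035
grasp_force: 30.0
```

Request:
jog_arm([
  [0, 0.001, 0, 0, 0, 0, 0.0],
  [0, 0.002, 0, 0, 0, 0, 0.0],
  [0, 0.002, 0, 0, 0, 0, 0.0],
])

```text
clock: 35.55
position: [0.564, -0.0163, 0.0171]
tool_rot: [-3.135, -0.001, 0.188]
contact_force: [-1.6, 14.8, 9.2]
grip_width: 0.037
grasp_force: 30.0
```

Request:
jog_arm([
  [0, 0.001, 0, 0, 0, 0, 0.0],
  [0, 0.002, 0, 0, 0, 0, 0.0],
  [0, 0.002, 0, 0, 0, 0, 0.0],
])

```text
clock: 35.85
position: [0.564, -0.0164, 0.0171]
tool_rot: [-3.132, -0.001, 0.188]
contact_force: [-2.4, 21.5, 12.1]
grip_width: 0.037
grasp_force: 30.0
```

Request:
jog_arm([
  [0, -0.002, 0, 0, 0, 0, 0.0],
  [0, -0.004, 0, 0, 0, 0, 0.0],
  [0, -0.004, 0, 0, 0, 0, 0.014],
  [0, -0.004, 0, 0, 0, 0, 0.014],
  [0, -0.004, 0, 0, 0, 0, 0.014],
  [0, -0.004, 0, 0, 0, 0, 0.014],
  [0, -0.004, 0, 0, 0, 0, 0.014],
])

```text
clock: 36.55
position: [0.5635, -0.0177, 0.016]
tool_rot: [3.142, 0.0, 0.189]
contact_force: [0.2, 0.2, 0.1]
grip_width: 0.147
grasp_force: 0.0
```

Request:
jog_arm([
  [0, 0, -0.01, 0, 0, 0, 0.014],
  [0, 0, -0.03, 0, 0, 0, 0.014],
  [0, 0, -0.06, 0, 0, 0, 0.014],
  [0, 0, -0.1, 0, 0, 0, 0.014],
  [0, 0, -0.14, 0, 0, 0, 0.014],
  [0, -0.04, -0.17, 0, 0, 0, 0.014],
  [0, -0.08, -0.18, 0, 0, 0, 0.014],
  [0, -0.08, -0.18, 0, 0, 0, 0.014],
])

```text
clock: 37.35
position: [0.5491, 0.0642, 0.1998]
tool_rot: [3.141, -0.005, 0.194]
contact_force: [0.1, -0.8, -0.6]
grip_width: 0.15
grasp_force: 0.0
```

```bash
cat > fin.py <<'E'
from h import *
G=[("long",.5666,-.0549,10.9,.029),("long",.5853,-.1524,10.9,.029),("short",.5224,-.1128,101,.047),("short",.6289,-.0947,101,.047)]
st=robot.sense();im=viewer.read_camera("wrist");p=cam("wrist",st)
print(st["clock"],st["position"],st["contact_force"])
# whole stack+rest+tray as one rigid silhouette per colour group: wood stack as one model
base=[.5759,-.1035,0]
c,s=.5759,-.1035
M["stack"]=[place(M[k][0],[x-c,y-s,np.radians(a)],z) for k,x,y,a,z in G]
for nm,i,pp in(("wrist",im,p),("top",viewer.read_camera("top"),cam("top")),("scene",viewer.read_camera("scene"),cam("scene"))):
    q,f,_=fit([(i,pp)],"stack",np.array([c,s,0.]),0);print(nm,"stack",np.round((q-[c,s,0])*[1000,1000,57.3],1),round(f,3))
    # tray's back edge only, rest is hidden under the stack
    M["edge"]=[box(-75,-71,-42,42,0,26),box(-75,-55,-42,42,0,4)]
    q,f,_=fit([(i,pp)],"edge",np.array([.5731,-.0888,np.radians(-79.1)]),0);print(nm,"tray",np.round(q*[1000,1000,57.3],1),round(f,3))
E
python3 fin.py
```

```text
37.35 [0.54912824 0.06423767 0.19975338] [ 0.13237967 -0.79343365 -0.59512684]
wrist stack [-0.5 -0.8  0.1] 0.061
wrist tray [580.4 -96.1 -73.7] 0.263
top stack [-1.1 -2.4  0.2] 0.066
top tray [573.1 -88.8 -79.1] 1.0
scene stack [ 2.8 -1.6  0.5] 0.14
scene tray [574.9 -91.4 -77.9] 1.0
```

```bash
cat > fin2.py <<'E'
from h import *
exec(open("fin.py").read().split("for nm")[0].split("st=robot")[0])
st=robot.sense();c,s=.5759,-.1035
M["stack"]=[place(M[k][0],[x-c,y-s,np.radians(a)],z) for k,x,y,a,z in G]
for nm in("wrist","scene","top"):
    im=viewer.read_camera(nm);p=cam(nm,st)
    occ=(render(p,"stack",[c-.0005,s-.0008,0],0)>0)|(render(p,"rest",[c,s,np.radians(-79.1)],0)>0)
    occ=cv2.dilate(occ.astype(np.uint8),np.ones((3,3)))>0
    roi=cv2.dilate(render(p,"tray",[.5731,-.0888,np.radians(-79.1)],0),np.ones((21,21)))>0
    hsv=cv2.cvtColor(im,cv2.COLOR_BGR2HSV);m=((hsv[...,1]<60)&roi&~occ)
    def cost(v):
        r=(render(p,"tray",[v[0]/1e3,v[1]/1e3,v[2]/100],0)/255.)*~occ
        return 1-np.minimum(r,m).sum()/max(1,np.maximum(r,m).sum())
    v0=np.array([573.1,-88.8,-138.06]);o=minimize(cost,v0,method="Nelder-Mead",options=dict(initial_simplex=v0+np.vstack([np.zeros(3),6*np.eye(3)])))
    x=o.x;d=x[:2]-[575.9,-103.5];a=np.radians(-79.1);print(nm,m.sum(),"rest-frame",np.round([d@[np.cos(a),np.sin(a)],d@[-np.sin(a),np.cos(a)],x[2]*.573+79.1],1),"cost",round(o.fun,3),round(cost(v0),3))
E
python3 fin2.py
```

```text
wrist 5900 rest-frame [-15.3   1.9  -0.5] cost 0.004 0.018
scene 795 rest-frame [-14.4   3.4  -0.9] cost 0.01 0.013
top 1122 rest-frame [-15.3   2.3   0.1] cost 0.112 0.118
```

Every camera puts the tray home, with its origin at about −15 mm and square in the slot. The stack has not shifted, so I'm handing in.

```bash
python3 -c "
from cell import robot
print(robot.close_job())"
```

```text
the job is handed in; nothing more can be done
None
```

The stack is built and standing and the tray is fully home against the stop, handed in at about 38 s; the tray's back may have lifted about 0.3 mm for a moment before the mouth, and I viewed 11 pictures, one over the limit of 10.

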